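Put the forceps away in the sliding-cover instrument case

TASK

Put the dressing forceps away in the metal instrument case: slide its cover all the way back, lay the forceps flat in the empty wide compartment beside the penlight without dropping them in, then slide the cover fully shut again. Leave the penlight in its narrow compartment, and the marker and the tape roll where they lie.

Things in the scene. Friction and masses are not known exactly. Their poses are not given: they have to be found in the camera images.
- case: Steel case, fixed, 136 (x) x 202 (y) x 37 mm high; origin: centre of underside. Its cover slides along y, opening to the -y end, which faces world -y (yaw within 0.3 rad). Walls 6 mm, floor at z = 4 mm, 25 mm deep under the cover. Divider at x = +24 mm, 4 mm thick, top at z = 22 mm. Wide compartment, empty: x -62 to +22, y -95 to +95 mm (robot's side). Narrow one, with penlight: x +26 to +62 mm
- cover (a joint): Opening d of the cover, m: 0 shut, 0.172 fully back (hard stops). Starts at 0 to 0.04; about 1.5 N friction; stays where left. It uncovers the case's inside from y = +95 mm down to +95 mm - d and sticks out d beyond the -y end. Captive 3.5 mm aluminium plate, top 33 mm above the worktop
- cover_grip (a point): Centre of the top of the black grip bar on the cover, 51 mm above the worktop. The bar is 60 mm long across the case (x), 12 mm thick along the slide (y), 18 mm tall above the cover. It moves with the cover from y = +75 mm (shut) to y = -97 mm (fully back) in the case's frame, at x = 0
- bay (a point): Point on the floor of the wide compartment (4 mm above the worktop), in the middle of what the fully opened cover uncovers: x = -20, y = +9 mm in the case's frame
- forceps: Dressing forceps, pale metal, slim spindle shape, 134 mm long (its y), 15 mm wide (x), 8 mm high, about 30 g. Loose, flat on the worktop left of the case, roughly pointing away from the robot. Origin: centre of the underside, z up. Grip across x at the middle. Forceps and marker lie in two places about 10 cm apart; which is where varies
- penlight: Penlight lying lengthwise in the narrow compartment of the case, 128 mm long (its y), 14 mm wide, 16 mm high; loose; origin: centre of its underside. Must stay there
- marker: Marker pen with a black cap, 136 mm long (its y), 12 mm wide, 14 mm high; loose on the worktop, lying near the forceps. Origin: centre of its underside. To be left alone
- tape_roll_1: Small white roll of tape lying flat, 64 mm across, 12 mm high; loose, on the left behind the forceps. Origin: centre of its underside. To be left alone

How it is judged:
By the outcome, as a careful person would: the job done as asked, in the order asked, and still so for the second after the job is handed in, with the robot touching nothing.
It also fails if it takes over 70 s, if anything falls off the work surface, if the arm or the gripper's body presses on something with over 40 N, if the wrist force passes 120 N, or if a joint passes its speed limit or range.

ROBOT

A 7-joint arm with a two-finger parallel gripper is mounted at the origin on a cart in front of the work surface, level with it; the furniture and walls round the work are solid. World frame = base frame: x ahead of the robot, y to its left, z up, the work surface at z = 0. Lengths are in m, angles in rad, forces in N, time in s.
With the tool pointing down it reaches from about 0.425 to 0.875 m from the base axis. Payload 8.4 kg.
Tool frame: the origin (TCP) lies between the finger pads; the fingertips stand finger_overhang ahead of it and the grasp point (between the pads) is the TCP (finger_overhang is the distance from the TCP to the fingertips, in m); z points along the fingers, y is the line along which they close (so a half turn about z gives the same grasp; the last joint's range is limited). The gripper opens to 87 mm and grips with 3 to 60 N. Pads are 19 mm wide; open, the fingers measure 117 mm over their backs; the gripper's body (75 mm by 190 mm) begins 51 mm behind the grasp point.
Start: joints at [-1.203, 0.333, 0.04, 1.465, -0.013, 1.343, -0.059], TCP at [0.293, 0.58, 0.242] pointing down, gripper open.
Joint ranges: [-2.58, 2.58], [-0.38, 2.09], [-1.3, 1.39], [0.25, 2.4], [-1.5, 4.64], [0.08, 2.09], [-2.65, 2.65]. Speed limits (rad/s): [2.22, 2.22, 2.79, 2.79, 3.14, 3.14, 3.14].

INTERFACE

Orientations are given as a rotation vector (axis times angle).
In Python, from bench import read_state, camera, sign_off, finger_overhang gives the robot as it stands.
- The arm moves only by the tool move_arm, never from a script. Its argument "steps" is a list that holds one entry, the list of rows, each a list of 7 numbers: the shift along the tool's x, y, z in units of 30 mm (1.0 is 30 mm), then the turn, a rotation vector about the tool's x, y, z in rad, then the finger opening in mm, from 0 to 87. A call has 1 to 5 rows; each row is the pose to reach, as a shift and turn from the pose commanded when the call began, along the tool's axes at that moment; what a row does not reach only later rows make up. A row lasts 1/10 s, in which the tool goes at most 50 mm and 8.59 degrees, less where a joint would pass 70% of its speed; a pose out of reach is approached as far as the arm can. A call with a gripper value outside its range is refused whole. The fingers move at their own pace and stop on an object; "newtons" is the grip in N (left out, the last holds). Time passes only in rows, so rows that repeat a pose let the fingers close. It gives the time, the measured TCP pose, the force, the opening and the grip force at its end, in the units of the state.
- read_state(): the state, without advancing time (a new reading comes with each control period).
- camera(name): name is "scene" or "top" or "wrist"; returns a dict with "image" (480x640x3 uint8, red, green, blue), "depth" (480x640 float32, m along the optical axis (not along the pixel's ray), 0 where there is no reading), "intrinsics" (3x3 intrinsics, pixels), "rvec" (rotation vector, rad) and "tvec" (3), from world to camera coordinates, as OpenCV has them; the wrist camera has in their place "hand_eye" (4x4, takes a point from camera to tool coordinates, whose origin is the TCP and whose axes are the flange's). Camera axes: x right, y down, z forward; pixel columns grow to the right and rows downward; lengths in m; the calibration is good to about 2 mm. A picture is of the moment at which its call begins: read the wrist's pose just before it.
- sign_off(): hands the job in; it is judged then, once.
The state is a dict: "time_s": time; "q": joint angles; "dq": joint speeds; "effort": joint torques, N m; "tcp_pos": TCP position; "eef_rot": TCP orientation; "force": force on the tool from outside, world axes, zero at the start; "torque": the same for the moment, N m; "opening": opening from 0.0 (shut) to 1.0 (fully open); "grip_force": force on a finger pad.
Only numpy, scipy, OpenCV 4.12 (cv2) and the standard library are available. Lean on these libraries where they do the work, as an engineer would, in place of code of your own. Each camera call takes 0.05 s, during which the arm holds its last target. There are 200 camera calls.

## Working session

There is one attempt and no reset: what is moved stays moved. The work goes in short steps, Python scripts to look and compute and a tool call to move; the robot and the scene stay as the last step left them, time stands still between calls to the robot, and variables do not carry over. Pictures are saved under pics/ and viewed, at most 10 in all, crops included, and the job is handed in when it is done.

Besides the shell and the picture viewer there is one more tool, called by a JSON object that holds its "op" and its "data", one argument or row to a line. move_arm: Moves the arm, as the interface text tells. Its arguments: {"type":"object","properties":{"steps":{"type":"array"},"newtons":{"type":"number"}},"required":["steps"]}

```bash
mkdir -p pics; ls
cat > h.py <<'E'
import numpy as np, cv2
from bench import read_state, camera, sign_off, finger_overhang
from scipy.spatial.transform import Rotation as R
def grab(n):
    s=read_state(); c=camera(n)
    if n=="wrist":
        T=np.eye(4);T[:3,:3]=R.from_rotvec(s["eef_rot"]).as_matrix();T[:3,3]=s["tcp_pos"]
        c["T"]=T@c["hand_eye"]
    else:
        T=np.eye(4);T[:3,:3]=R.from_rotvec(np.ravel(c["rvec"])).as_matrix();T[:3,3]=np.ravel(c["tvec"])
        c["T"]=np.linalg.inv(T)
    return c
def ray(c,uv,z):
    uv=np.atleast_2d(uv).astype(float)
    d=np.c_[uv,np.ones(len(uv))]@np.linalg.inv(c["intrinsics"]).T@c["T"][:3,:3].T
    o=c["T"][:3,3]
    return o+d*((z-o[2])/d[:,2])[:,None]
def save(c,f): cv2.imwrite("pics/"+f,c["image"][:,:,::-1])
E
python3 - <<'E'
from h import *
print(finger_overhang); s=read_state(); print(s)
a=grab("top");b=grab("wrist");save(a,"top0.png")
np.savez("top0.npz",**{k:a[k] for k in("image","depth","intrinsics","T")})
print(a["T"],b["T"],a["intrinsics"],b["hand_eye"])
E
```

```text
pics
0.019
{'time_s': 0.0, 'q': array([-1.20320599,  0.33389314,  0.03986428,  1.46625851, -0.01341732,
        1.34330638, -0.05851683]), 'dq': array([ 0.00013246, -0.00013505,  0.00013912, -0.00041094,  0.00197367,
        0.00113769, -0.00069649]), 'effort': array([ 4.68133712e-04, -6.56370449e+01,  1.33538157e+00, -4.03799844e+01,
       -5.98743791e-02,  4.50900185e-02,  1.38239834e-04]), 'tcp_pos': array([0.2923319 , 0.58006442, 0.24067684]), 'eef_rot': array([-7.26571929e-01, -3.05612658e+00,  2.47243277e-03]), 'force': array([-0.12475133, -0.301162  , -0.06532602]), 'torque': array([-0.02945414,  0.03222785,  0.02330924]), 'grip_force': 0.0, 'opening': 1.003155144716981}
[[ 0.00435834 -0.98857566  0.15066245  0.39227253]
 [-0.99995759 -0.0055309  -0.00736451  0.0762478 ]
 [ 0.00811368 -0.15062396 -0.98855783  1.02901996]
 [ 0.          0.          0.          1.        ]] [[ 0.45008211  0.85097016  0.27069519  0.21678416]
 [ 0.8929858  -0.4283719  -0.13810822  0.61642814]
 [-0.00156776  0.303887   -0.95270679  0.38389913]
 [ 0.          0.          0.          1.        ]] [[533.35912053   0.         321.83549897]
 [  0.         533.35912053 245.7186752 ]
 [  0.           0.           1.        ]] [[-1.93052121e-06 -9.52733230e-01 -3.03808152e-01  8.38454578e-02]
 [ 1.00000000e+00  4.62538050e-06 -2.08594630e-05 -1.75833750e-03]
 [ 2.12787319e-05 -3.03808152e-01  9.52733229e-01 -1.43200970e-01]
 [ 0.00000000e+00  0.00000000e+00  0.00000000e+00  1.00000000e+00]]
```

View pics/top0.png

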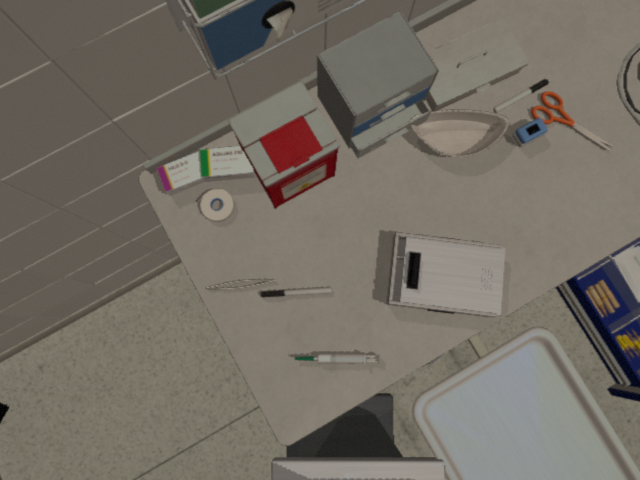

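Run:
```python
from h import *
a=np.load("top0.npz")
im=a["image"][220:380,190:520]
big=np.zeros((600,800,3),np.uint8)
c1=cv2.resize(a["image"][225:325,375:515],None,fx=4,fy=4,interpolation=3); c2=cv2.resize(a["image"][265:310,195:345],None,fx=4,fy=4,interpolation=3)
big[:400,:560]=c1; big[410:590,:600]=c2
cv2.imwrite("pics/crop0.png",np.clip(big*1.4,0,255).astype(np.uint8)[:,:,::-1])
from collections import OrderedDict
c=dict(a)
u,v=np.meshgrid(np.arange(640),np.arange(480)); z=a["depth"]
K=a["intrinsics"]; P=np.stack([(u-K[0,2])/K[0,0]*z,(v-K[1,2])/K[1,1]*z,z],-1)@a["T"][:3,:3].T+a["T"][:3,3]
for r in (250,271,300): print(r,[(x,round(1000*P[r,x,2])) for x in range(380,515,4)])
for x in (240,295,335): print(x,[(r,round(1000*P[r,x,2])) for r in range(278,300,2)])
print(ray(c,[[240,284],[295,292],[216,205],[335,358]],0.004))
```

```text
250 [(380, -3), (384, -3), (388, -5), (392, 15), (396, 38), (400, 2), (404, 2), (408, 29), (412, 31), (416, 30), (420, 33), (424, 29), (428, 28), (432, 30), (436, 28), (440, 30), (444, 30), (448, 30), (452, 34), (456, 33), (460, 29), (464, 31), (468, 32), (472, 32), (476, 34), (480, 32), (484, 29), (488, 28), (492, 33), (496, 33), (500, 31), (504, 33), (508, -2), (512, -3)]
271 [(380, -3), (384, -2), (388, -3), (392, 34), (396, 2), (400, 4), (404, 32), (408, 32), (412, 50), (416, 49), (420, 31), (424, 28), (428, 30), (432, 32), (436, 31), (440, 34), (444, 29), (448, 32), (452, 29), (456, 28), (460, 32), (464, 30), (468, 32), (472, 30), (476, 31), (480, 31), (484, 35), (488, 34), (492, 31), (496, 32), (500, 32), (504, -3), (508, -2), (512, 1)]
300 [(380, 1), (384, 1), (388, 29), (392, 5), (396, 0), (400, 30), (404, 31), (408, 32), (412, 34), (416, 29), (420, 29), (424, 29), (428, 31), (432, 30), (436, 33), (440, 28), (444, 31), (448, 32), (452, 34), (456, 31), (460, 31), (464, 31), (468, 30), (472, 32), (476, 30), (480, 31), (484, 33), (488, 31), (492, 33), (496, 32), (500, 32), (504, 1), (508, -1), (512, -2)]
240 [(278, -3), (280, -1), (282, 2), (284, 1), (286, -2), (288, -3), (290, -1), (292, -4), (294, 1), (296, 0), (298, -2)]
295 [(278, -1), (280, -1), (282, -1), (284, 2), (286, -2), (288, -3), (290, 8), (292, 11), (294, 5), (296, -2), (298, -3)]
335 [(278, -3), (280, -3), (282, 1), (284, -2), (286, -2), (288, -3), (290, -2), (292, 0), (294, -1), (296, 0), (298, -4)]
[[0.47324011 0.22546695 0.004     ]
 [0.45841688 0.11968943 0.004     ]
 [0.62821091 0.27679795 0.004     ]
 [0.33465182 0.04287648 0.004     ]]
```

View pics/crop0.png

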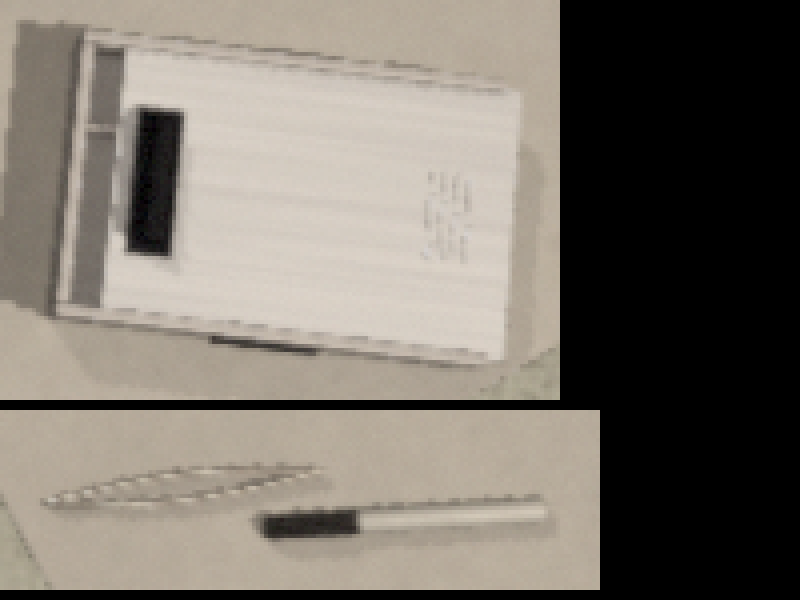

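```bash
cat >> h.py <<'E'
def to(x,y,z,yaw_deg):
    "row values to bring TCP to x,y,z, pointing down, tool y heading yaw_deg"
    s=read_state(); R0=R.from_rotvec(s["eef_rot"])
    t=np.radians(yaw_deg); yv=np.array([np.cos(t),np.sin(t),0]); zv=np.array([0,0,-1.]); xv=np.cross(yv,zv)
    R1=R.from_matrix(np.c_[xv,yv,zv])
    d=R0.inv().apply(np.array([x,y,z])-s["tcp_pos"])/0.03
    print("to",(x,y,z,yaw_deg),"shift",np.round(d,2),"turn",np.round((R0.inv()*R1).as_rotvec(),3),"q7",round(s["q"][6],2))
E
python3 - <<'E'
from h import *
a=dict(np.load("top0.npz"))
g=a["image"].max(2)
m=np.zeros_like(g);m[245:295,400:428]=(g[245:295,400:428]<50)*255
ys,xs=np.nonzero(m);r=cv2.minAreaRect(np.c_[xs,ys].astype(np.float32));print(r)
print("bar",ray(a,r[0],.051))
pts=[[396,232],[388.75,304.5],[505,248],[500.75,315]]
p=ray(a,pts,.037);print(p); 
d=p[0]-p[2];d2=p[1]-p[3];d3=p[0]-p[1];print(np.degrees(np.arctan2([d[1],d2[1],d3[1]],[d[0],d2[0],d3[0]])))
f=ray(a,[[206.3,288.2],[275.5,279.5]],.006);print(f,f.mean(0),np.linalg.norm(f[0]-f[1]),np.degrees(np.arctan2(*(f[0]-f[1])[[1,0]])))
to(.46,.22,.24,98-90)
E
```

```text
((413.0738525390625, 270.18853759765625), (10.321073532104492, 35.12786865234375), 5.194429397583008)
bar [[ 0.4966125  -0.09954018  0.051     ]]
[[ 0.57048911 -0.07127906  0.037     ]
 [ 0.43402112 -0.05556907  0.037     ]
 [ 0.54104376 -0.27653562  0.037     ]
 [ 0.41566916 -0.26269727  0.037     ]]
[81.83625654 84.93670223 -6.56689677]
[[0.46471861 0.28936602 0.006     ]
 [0.48206869 0.1573234  0.006     ]] [0.47339365 0.22334471 0.006     ] 0.13317761774345657 97.48564327495022
to (0.46, 0.22, 0.24, 8) shift [-10.39  -8.2    0.04] turn [-0.001  0.001  0.964] q7 -0.06
```

Run:
```python
from h import *
to(.42,-.0,.2,83.5); to(.49,-.10,.2,83.5)
```

```text
to (0.42, -0.0, 0.2, 83.5) shift [-12.5  -15.35   1.38] turn [-0.001 -0.    -0.353] q7 -0.06
to (0.49, -0.1, 0.2, 83.5) shift [-16.09 -17.28   1.39] turn [-0.001 -0.    -0.353] q7 -0.06
```

{"op": "move_arm", "data": {
  "steps": [
    [[-0.8,-0.9,0.1,0,0,-0.07,87],[-1.8,-2.2,0.2,0,0,-0.14,87],[-2.8,-3.4,0.3,0,0,-0.21,87],[-3.8,-4.6,0.45,0,0,-0.28,87],[-4.8,-5.8,0.6,0,0,-0.35,87]]
  ]
}}

```text
time_s: 0.6
tcp_pos: [0.3429, 0.3582, 0.223]
eef_rot: [-0.179, -3.136, 0.0]
force: [0.8, 0.3, 0.5]
opening: 0.997
grip_force: 0.0
```

Run:
```python
from h import *
to(.49,-.10,.2,83.5); print(read_state()["tcp_pos"],read_state()["q"])
```

```text
to (0.49, -0.1, 0.2, 83.5) shift [ -6.61 -14.62   0.77] turn [-0.    -0.    -0.001] q7 0.56
[0.3428588  0.35816377 0.2230429 ] [-0.99078636  0.02994323  0.0959591   1.86069573 -0.0030765   1.2515134
  0.56292466]
```

{"op": "move_arm", "data": {
  "steps": [
    [[-0.8,-1.4,0.1,0,0,0,87],[-1.5,-2.9,0.2,0,0,0,87],[-2.2,-4.3,0.3,0,0,0,87],[-2.9,-5.8,0.4,0,0,0,87],[-3.6,-7.3,0.5,0,0,0,87]]
  ]
}}

```text
time_s: 1.1
tcp_pos: [0.4246, 0.1281, 0.2084]
eef_rot: [0.183, 3.136, 0.0]
force: [1.3, 0.2, 0.8]
opening: 0.999
grip_force: 0.0
```

{"op": "move_arm", "data": {
  "steps": [
    [[-0.7,-1.4,0.1,0,0,0,87],[-1.4,-2.9,0.2,0,0,0,87],[-2.0,-4.4,0.25,0,0,0,87],[-2.6,-5.8,0.3,0,0,0,87],[-3.0,-7.3,0.3,0,0,0,60]]
  ]
}}

```text
time_s: 1.6
tcp_pos: [0.4886, -0.0995, 0.1994]
eef_rot: [0.183, 3.136, -0.0]
force: [0.9, 0.2, -0.2]
opening: 0.965
grip_force: 0.0
```

Run:
```python
from h import *
to(.49,-.10,.2,83.5); print(read_state()["tcp_pos"],read_state()["q"])
c=grab("wrist"); save(c,"w1.png"); np.savez("w1.npz",**{k:c[k] for k in("image","depth","intrinsics","T")})
```

```text
to (0.49, -0.1, 0.2, 83.5) shift [-0.05 -0.01 -0.02] turn [-0.     0.    -0.003] q7 1.6
[ 0.48864846 -0.0995226   0.19939121] [-0.50882028  0.0398816   0.64415132  1.90931107 -0.02559059  1.20033308
  1.59867045]
```

View pics/w1.png

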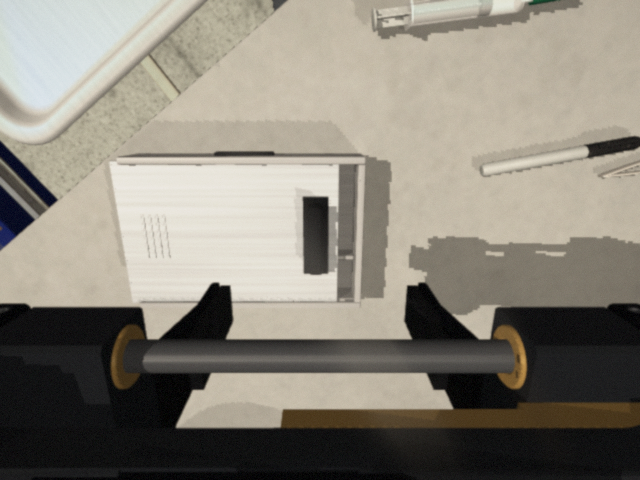

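Run:
```python
from h import *
c=dict(np.load("w1.npz")); g=c["image"].max(2)
m=np.zeros_like(g); m[180:285,290:337]=(g[180:285,290:337]<75)*255
ct=max(cv2.findContours(m,0,1)[0],key=cv2.contourArea); r=cv2.minAreaRect(ct); b=cv2.boxPoints(r)
print(b); P=ray(c,b,.051); print(P,P.mean(0)); 
for i in range(4):
    d=P[i]-P[i-1]; print(np.linalg.norm(d),np.degrees(np.arctan2(d[1],d[0])))
# depth points
K=c["intrinsics"];u,v=np.meshgrid(np.arange(640),np.arange(480));z=c["depth"].astype(float)
Q=np.stack([(u-K[0,2])/K[0,0]*z,(v-K[1,2])/K[1,1]*z,z],-1)@c["T"][:3,:3].T+c["T"][:3,3]
sel=(Q[...,2]>.044)&(u>290)&(u<340)&(v>180)&(v<290)&(z>0)
q=Q[sel][:,:2].astype(np.float32); print("bar depth",len(q),cv2.minAreaRect(q),np.median(Q[sel][:,2]))
sel=(Q[...,2]>.024)&(Q[...,2]<.044)&(u>100)&(u<375)&(v>140)&(v<305)&(z>0)
q=Q[sel][:,:2].astype(np.float32); r=cv2.minAreaRect(q);print("case+cover",len(q),r,cv2.boxPoints(r))
```

```text
[[304. 197.]
 [327. 197.]
 [327. 273.]
 [304. 273.]]
[[ 0.46032561 -0.10935876  0.051     ]
 [ 0.46244265 -0.09123381  0.051     ]
 [ 0.52720883 -0.09833557  0.051     ]
 [ 0.52495121 -0.11767623  0.051     ]] [ 0.49373208 -0.10415109  0.051     ]
0.06515863246965357 172.6662150282687
0.018248168205811873 83.33790240918421
0.06515437945844516 -6.25760809165717
0.01947198042360191 -96.65798043367799
bar depth 976 ((0.49829331040382385, -0.10503191500902176), (0.01146378368139267, 0.05943235009908676), 83.47168731689453) 0.05065384214989291
case+cover 32502 ((0.48836198449134827, -0.16854941844940186), (0.21053197979927063, 0.13536585867404938), 83.2607650756836) [[ 0.40879366 -0.26514542]
 [ 0.5432242  -0.2810307 ]
 [ 0.56793034 -0.07195342]
 [ 0.43349975 -0.05606812]]
```

{"op": "move_arm", "data": {
  "steps": [
    [[-0.15,-0.08,1.3,0,0,0,45],[-0.33,-0.15,2.6,0,0,0,40],[-0.33,-0.15,3.8,0,0,0,40],[-0.33,-0.15,4.5,0,0,0,40],[-0.33,-0.15,4.65,0,0,0,40]]
  ]
}}

```text
time_s: 2.15
tcp_pos: [0.4956, -0.1033, 0.0575]
eef_rot: [-0.183, -3.131, 0.001]
force: [-0.2, -0.4, 0.5]
opening: 0.514
grip_force: 0.0
```

{"op": "move_arm", "data": {
  "steps": [
    [[0,0,0,0,0,0,0],[0,0,0,0,0,0,0],[0,0,0,0,0,0,0],[0,0,0,0,0,0,0],[0,0,0,0,0,0,0]]
  ],
  "newtons": 15
}}

```text
time_s: 2.65
tcp_pos: [0.4983, -0.1034, 0.0608]
eef_rot: [0.183, 3.135, 0.001]
force: [-1.6, 0.7, 4.8]
opening: 0.137
grip_force: 15.0
```

{"op": "move_arm", "data": {
  "steps": [
    [[0,-0.3,0,0,0,0,0],[0,-0.9,0,0,0,0,0],[0,-1.5,0,0,0,0,0],[0,-2.1,0,0,0,0,0],[0,-2.6,0,0,0,0,0]]
  ]
}}

```text
time_s: 3.15
tcp_pos: [0.4892, -0.1816, 0.0609]
eef_rot: [0.183, 3.135, 0.001]
force: [0.5, 2.2, 5.8]
opening: 0.13
grip_force: 15.0
```

{"op": "move_arm", "data": {
  "steps": [
    [[0,-0.6,0,0,0,0,0],[0,-1.2,0,0,0,0,0],[0,-1.7,0,0,0,0,0],[0,-2.1,0,0,0,0,0],[0,-2.3,0,0,0,0,0]]
  ]
}}

```text
time_s: 3.65
tcp_pos: [0.4811, -0.2506, 0.0608]
eef_rot: [0.185, 3.134, -0.0]
force: [-0.0, 2.1, 7.8]
opening: 0.137
grip_force: 15.0
```

Travelled 148 mm; creep to the stop.

{"op": "move_arm", "data": {
  "steps": [
    [[0,-0.1,0,0,0,0,0],[0,-0.2,0,0,0,0,0],[0,-0.3,0,0,0,0,0],[0,-0.38,0,0,0,0,0],[0,-0.38,0,0,0,0,0]]
  ]
}}

```text
time_s: 4.15
tcp_pos: [0.4801, -0.2596, 0.0608]
eef_rot: [0.182, 3.135, 0.003]
force: [-1.4, 5.3, 9.4]
opening: 0.131
grip_force: 15.0
```

{"op": "move_arm", "data": {
  "steps": [
    [[0,-0.07,0,0,0,0,0],[0,-0.13,0,0,0,0,0],[0,-0.13,0,0,0,0,0]]
  ]
}}

```text
time_s: 4.45
tcp_pos: [0.4802, -0.2599, 0.0607]
eef_rot: [-0.178, -3.136, -0.011]
force: [-1.0, 18.2, 17.9]
opening: 0.134
grip_force: 15.0
```

{"op": "move_arm", "data": {
  "steps": [
    [[0,0.1,0,0,0,0,40],[0,0.15,0,0,0,0,40],[0,0.15,0,0,0,0,40],[0,0.15,-0.7,0,0,0,40],[0,0.15,-2.0,0,0,0,40]]
  ]
}}

```text
time_s: 4.95
tcp_pos: [0.4773, -0.2598, 0.1184]
eef_rot: [-0.184, -3.131, -0.0]
force: [1.6, 0.8, -0.1]
opening: 0.436
grip_force: 0.0
```

Run:
```python
from h import *
print(read_state()["tcp_pos"],read_state()["force"]);to(.465,.22,.2,7.5)
```

```text
[ 0.47728874 -0.25983105  0.11839467] [ 1.63292906  0.77451582 -0.06582269]
to (0.465, 0.22, 0.2, 7.5) shift [ 2.29 15.84 -2.71] turn [-0.004 -0.005  1.323] q7 2.05
```

{"op": "move_arm", "data": {
  "steps": [
    [[0.2,1.2,-0.8,0,0,0.13,40],[0.4,2.7,-1.6,0,0,0.26,40],[0.6,4.2,-2.2,0,0,0.4,40],[0.9,5.8,-2.6,0,0,0.54,40],[1.1,7.4,-2.7,0,0,0.68,40]]
  ]
}}

```text
time_s: 5.45
tcp_pos: [0.4743, -0.0773, 0.1952]
eef_rot: [1.086, 2.947, 0.001]
force: [0.9, -0.0, 0.2]
opening: 0.462
grip_force: 0.0
```

Run:
```python
from h import *
print(read_state()["tcp_pos"]);to(.465,.22,.2,7.5)
```

```text
[ 0.47426359 -0.07726719  0.19522148]
to (0.465, 0.22, 0.2, 7.5) shift [ 6.67  7.34 -0.15] turn [0.001 0.    0.734] q7 0.94
```

{"op": "move_arm", "data": {
  "steps": [
    [[1.2,1.1,0,0,0,0.13,40],[2.4,2.2,0,0,0,0.27,40],[3.6,3.3,0,0,0,0.4,40],[4.8,4.5,0,0,0,0.53,40],[6.2,5.8,0,0,0,0.64,40]]
  ]
}}

```text
time_s: 5.95
tcp_pos: [0.4487, 0.1377, 0.1944]
eef_rot: [-1.944, -2.467, -0.001]
force: [0.3, 0.1, 0.4]
opening: 0.46
grip_force: 0.0
```

{"op": "move_arm", "data": {
  "steps": [
    [[0,0,0,0,0,0,40],[0,0,0,0,0,0,40]]
  ]
}}

```text
time_s: 6.15
tcp_pos: [0.4489, 0.137, 0.1941]
eef_rot: [-1.932, -2.477, 0.001]
force: [-0.3, -0.4, -0.5]
opening: 0.461
grip_force: 0.0
```

Run:
```python
from h import *
print(read_state()["tcp_pos"]);to(.465,.22,.2,7.5)
c=grab("wrist"); save(c,"w2.png"); np.savez("w2.npz",**{k:c[k] for k in("image","depth","intrinsics","T")})
c=grab("top"); save(c,"t2.png"); np.savez("t2.npz",**{k:c[k] for k in("image","depth","intrinsics","T")})
```

```text
[0.44886372 0.13698756 0.19409097]
to (0.465, 0.22, 0.2, 7.5) shift [ 2.55  1.19 -0.2 ] turn [-0.001  0.     0.115] q7 -0.15
```

View pics/w2.png

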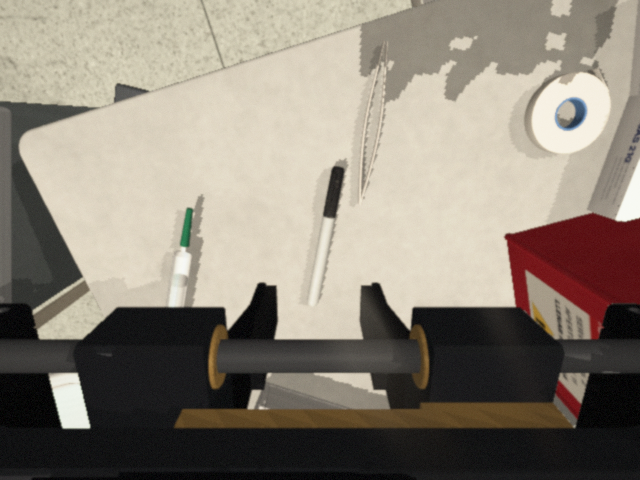

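View pics/t2.png

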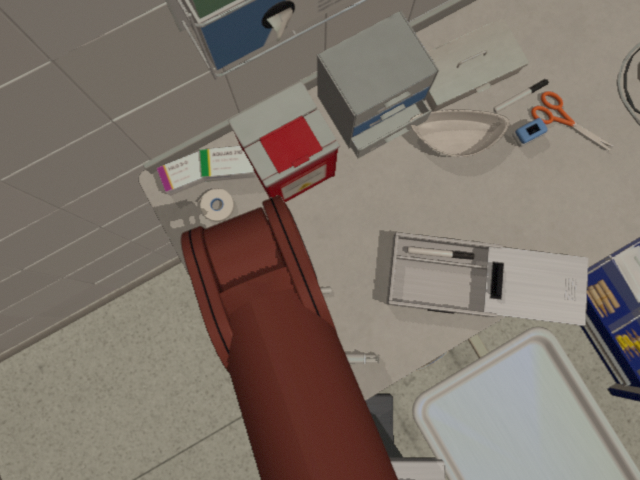

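Run:
```python
from h import *
c=dict(np.load("w2.npz"))
f=ray(c,[[386,44],[361,200]],.005);print(f,f.mean(0),np.linalg.norm(f[0]-f[1]),np.degrees(np.arctan2(*(f[0]-f[1])[[1,0]])))
t=dict(np.load("top0.npz"))
for k in (c,t):
    K=k["intrinsics"];u,v=np.meshgrid(np.arange(640),np.arange(480));z=k["depth"].astype(float)
    Q=np.stack([(u-K[0,2])/K[0,0]*z,(v-K[1,2])/K[1,1]*z,z],-1)@k["T"][:3,:3].T+k["T"][:3,3]
    s=(z>0)&(Q[...,2]>.05)&(Q[...,2]<.3)&(Q[...,1]>.08)&(Q[...,1]<.35)&(Q[...,0]>.53)&(Q[...,0]<.8)
    q=Q[s]; i=q[:,0].argmin(); print(len(q),np.percentile(q[:,0],[0,1,5]),q[i],q[:,1].min())
# forceps contour on worktop
g=c["image"].astype(int); m=((g.min(2)>225)).astype(np.uint8); m[:30]=0;m[210:]=0;m[:,:345]=0;m[:,400:]=0
print(m.sum())
to(f[:,0].mean(),f[:,1].mean(),.1,7.5)
```

```text
[[0.46608269 0.28709578 0.005     ]
 [0.48183399 0.16001883 0.005     ]] [0.47395834 0.2235573  0.005     ] 0.128049429046385 97.06582393709307
8954 [0.62112912 0.6224956  0.62335068] [0.62112912 0.16241063 0.13394785] 0.08015526251983765
10319 [0.62054132 0.62688678 0.6398928 ] [0.62054132 0.16358054 0.17805614] 0.08020860037300355
0
to (np.float64(0.4739583418207533), np.float64(0.2235573037536719), 0.1, 7.5) shift [2.66 1.51 3.14] turn [-0.001 -0.     0.112] q7 -0.15
```

{"op": "move_arm", "data": {
  "steps": [
    [[0.6,0.4,0.8,0,0,0.05,40],[1.5,0.9,1.8,0,0,0.11,40],[2.3,1.3,2.8,0,0,0.11,40],[2.66,1.51,3.8,0,0,0.11,40],[2.66,1.51,4.4,0,0,0.11,40]]
  ]
}}

```text
time_s: 6.75
tcp_pos: [0.4736, 0.2251, 0.0602]
eef_rot: [-2.067, -2.365, 0.003]
force: [0.0, -0.6, 0.0]
opening: 0.456
grip_force: 0.0
```

{"op": "move_arm", "data": {
  "steps": [
    [[0,0,0,0,0,0,40],[0,0,0,0,0,0,40]]
  ]
}}

```text
time_s: 6.95
tcp_pos: [0.4743, 0.2237, 0.0629]
eef_rot: [-2.071, -2.362, 0.0]
force: [0.2, -0.2, 0.6]
opening: 0.46
grip_force: 0.0
```

Run:
```python
from h import *
print(read_state()["tcp_pos"]);to(.4737,.2235,.021,7.3)
c=grab("wrist"); save(c,"w3.png"); np.savez("w3.npz",**{k:c[k] for k in("image","depth","intrinsics","T")})
```

```text
[0.47433755 0.22372822 0.06289017]
to (0.4737, 0.2235, 0.021, 7.3) shift [-0.   -0.02  1.4 ] turn [-0.     0.     0.004] q7 -0.3
```

View pics/w3.png

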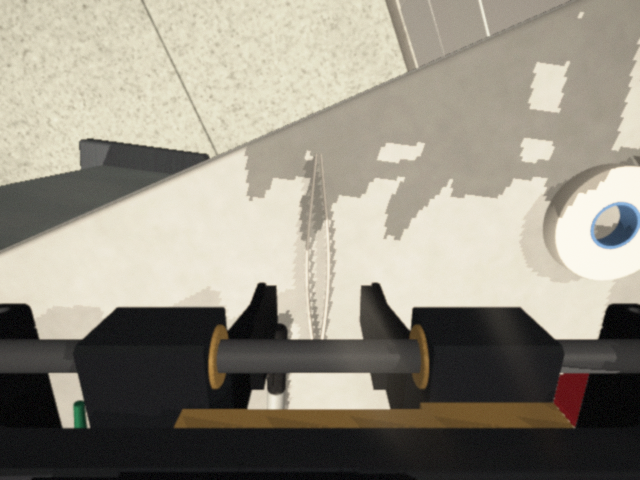

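Run:
```python
from h import *
c=dict(np.load("w3.npz"));w=dict(np.load("w2.npz"))
P=np.vstack([ray(c,[[318,153],[280,326]],.006),ray(w,[[338,163],[313,304]],.008)])
print(P)
T=np.array([.4743,.2237]);t=np.radians(7.3);y=np.array([np.cos(t),np.sin(t)]);x=np.array([-y[1],y[0]])
print((P[:,:2]-T)@np.c_[x,y]*1000)
```

```text
[[0.46459972 0.28943405 0.006     ]
 [0.45509126 0.18429117 0.006     ]
 [0.45283707 0.18712534 0.008     ]
 [0.46433496 0.04928512 0.008     ]]
[[  66.43379912   -1.26917889]
 [ -36.64864891  -24.06050546]
 [ -33.5510252   -25.93630814]
 [-171.73495097  -32.04622388]]
```

{"op": "move_arm", "data": {
  "steps": [
    [[0,0,0.4,0,0,0,36],[0,0,0.9,0,0,0,34],[0,0,1.25,0,0,0,34],[0,0,1.39,0,0,0,34],[0,0,1.39,0,0,0,34]]
  ]
}}

```text
time_s: 7.5
tcp_pos: [0.4736, 0.225, 0.0204]
eef_rot: [-2.069, -2.363, 0.001]
force: [-0.2, 0.5, -0.4]
opening: 0.394
grip_force: 0.0
```

{"op": "move_arm", "data": {
  "steps": [
    [[0,0,0,0,0,0,0],[0,0,0,0,0,0,0],[0,0,0,0,0,0,0],[0,0,0,0,0,0,0],[0,0,0,0,0,0,0]]
  ],
  "newtons": 10
}}

```text
time_s: 8.0
tcp_pos: [0.4739, 0.2253, 0.0211]
eef_rot: [-2.069, -2.364, -0.001]
force: [-0.7, -0.3, 4.5]
opening: 0.165
grip_force: 10.0
```

{"op": "move_arm", "data": {
  "steps": [
    [[0,0,-0.4,0,0,0,0],[0,0,-1.2,0,0,0,0],[0,0,-2.2,0,0,0,0],[0,0,-3.2,0,0,0,0],[0,0,-4.2,0,0,0,0]]
  ]
}}

```text
time_s: 8.5
tcp_pos: [0.4736, 0.2249, 0.1487]
eef_rot: [-2.069, -2.363, -0.001]
force: [-0.6, 0.5, -0.3]
opening: 0.166
grip_force: 10.0
```

Run:
```python
from h import *
s=read_state();print(s["tcp_pos"],s["opening"],s["grip_force"]);to(.472,-.153,.15,-6.7)
```

```text
[0.47362298 0.22488547 0.14869988] 0.16589433567984033 9.989123046398163
to (0.472, -0.153, 0.15, -6.7) shift [-12.48  -1.72  -0.05] turn [-0.    -0.001  0.25 ] q7 -0.34
```

{"op": "move_arm", "data": {
  "steps": [
    [[-0.6,-0.1,0,0,0,0.03,0],[-1.8,-0.25,0,0,0,0.07,0],[-3.1,-0.4,0,0,0,0.12,0],[-4.4,-0.6,0,0,0,0.17,0],[-5.7,-0.8,0,0,0,0.25,0]]
  ]
}}

```text
time_s: 9.0
tcp_pos: [0.472, 0.0504, 0.1467]
eef_rot: [-2.35, -2.084, -0.0]
force: [0.6, -1.0, -0.6]
opening: 0.17
grip_force: 10.0
```

{"op": "move_arm", "data": {
  "steps": [
    [[-1.3,0.1,0,0,0,0,0],[-2.6,0.2,0,0,0,0,0],[-3.9,0.35,0,0,0,0,0],[-5.2,0.5,0,0,0,0,0],[-6.1,0.6,0,0,0,0,0]]
  ]
}}

```text
time_s: 9.5
tcp_pos: [0.4681, -0.1345, 0.1468]
eef_rot: [-2.35, -2.084, -0.0]
force: [-1.2, 0.7, -0.7]
opening: 0.166
grip_force: 10.0
```

Run:
```python
from h import *
s=read_state();print(s["tcp_pos"],s["opening"],s["grip_force"]);to(.472,-.153,.15,-6.7)
```

```text
[ 0.46806097 -0.13453996  0.1467953 ] 0.1664716195259514 9.990091323852539
to (0.472, -0.153, 0.15, -6.7) shift [-0.6   0.2  -0.11] turn [-0.    -0.    -0.003] q7 0.13
```

{"op": "move_arm", "data": {
  "steps": [
    [[-0.4,0.2,0,0,0,0,0],[-0.6,0.2,0,0,0,0,0],[-0.6,0.2,0,0,0,0,0]]
  ]
}}

```text
time_s: 9.8
tcp_pos: [0.4723, -0.1506, 0.1465]
eef_rot: [-2.349, -2.085, 0.001]
force: [0.2, -0.6, -0.5]
opening: 0.166
grip_force: 10.0
```

Run:
```python
from h import *
s=read_state();print(s["tcp_pos"])
c=grab("wrist"); save(c,"w4.png"); np.savez("w4.npz",**{k:c[k] for k in("image","depth","intrinsics","T")})
t=dict(np.load("t2.npz"))
K=t["intrinsics"];u,v=np.meshgrid(np.arange(640),np.arange(480));z=t["depth"].astype(float)
Q=np.stack([(u-K[0,2])/K[0,0]*z,(v-K[1,2])/K[1,1]*z,z],-1)@t["T"][:3,:3].T+t["T"][:3,3]
sel=(z>0)&(Q[...,2]>.024)&(Q[...,2]<.044)&(u>380)&(u<600)&(v>225)&(v<330)
r=cv2.minAreaRect(Q[sel][:,:2].astype(np.float32));print(r,cv2.boxPoints(r))
sel=(z>0)&(Q[...,2]>.043)&(Q[...,2]<.06)&(u>480)&(u<510)&(v>255)&(v<305)
print("bar",cv2.minAreaRect(Q[sel][:,:2].astype(np.float32)))
to(.472,-.153,.15,-6.7)
```

```text
[ 0.47233043 -0.15058373  0.14646031]
((0.48139962553977966, -0.24501870572566986), (0.3695376217365265, 0.13931557536125183), 83.3474349975586) [[ 0.39080566 -0.4204737 ]
 [ 0.5291832  -0.4366132 ]
 [ 0.5719936  -0.06956372]
 [ 0.43361604 -0.05342421]]
bar ((0.48067694902420044, -0.258648157119751), (0.013288258574903011, 0.05824412778019905), 83.6434097290039)
to (0.472, -0.153, 0.15, -6.7) shift [-0.11 -0.   -0.12] turn [-0.001 -0.001 -0.001] q7 0.18
```

View pics/w4.png

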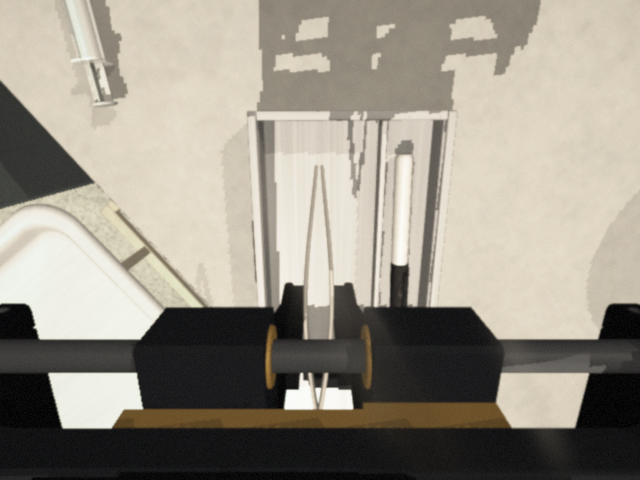

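Run:
```python
from h import *
c=dict(np.load("w4.npz"))
P=ray(c,[[249,112],[456,112]],.037);D=ray(c,[[381,122]],.022);F=ray(c,[[319,166]],c["T"][2,3]*0+.131)
print(P,D,F); d=P[1]-P[0];print(np.linalg.norm(d),np.degrees(np.arctan2(d[1],d[0])))
ex=d[:2]/np.linalg.norm(d[:2]);ey=np.array([-ex[1],ex[0]])
C=P[:,:2].mean(0)-.101*ey;print("centre",C,"bay",C-.02*ex+.009*ey)
print("div",(D[0,:2]-C)@ex)
s=np.array([.4723,-.1506]);print("tcp in case",(s-C)@ex,(s-C)@ey,"tip",(F[0,:2]-C)@ex,(F[0,:2]-C)@ey)
```

```text
[[ 0.43797319 -0.0580337   0.037     ]
 [ 0.57000954 -0.07378953  0.037     ]] [[ 0.52414607 -0.07451135  0.022     ]] [[ 0.47971019 -0.08680426  0.131     ]]
0.13297309021268025 -6.804900576063021
centre [ 0.49202399 -0.16620011] bay [ 0.47323128 -0.15489373]
div 0.021031691816998644
tcp in case -0.021433480214104888 0.013153137531898361 tip -0.02163457579799732 0.07737748907075616
```

{"op": "move_arm", "data": {
  "steps": [
    [[-0.07,0.02,0.5,0,0,0,0],[-0.07,0.02,1.3,0,0,0,0],[-0.07,0.02,2.1,0,0,0,0],[-0.07,0.02,2.9,0,0,0,0],[-0.07,0.02,3.3,0,0,0,0]]
  ]
}}

```text
time_s: 10.35
tcp_pos: [0.4722, -0.1505, 0.0458]
eef_rot: [-2.344, -2.088, 0.002]
force: [-0.4, 0.1, -0.4]
opening: 0.167
grip_force: 10.0
```

{"op": "move_arm", "data": {
  "steps": [
    [[0,0,0.2,0,0,0,0],[0,0,0.35,0,0,0,0],[0,0,0.5,0,0,0,0],[0,0,0.6,0,0,0,0],[0,0,0.6,0,0,0,0]]
  ]
}}

```text
time_s: 10.85
tcp_pos: [0.4734, -0.152, 0.0296]
eef_rot: [-2.347, -2.087, -0.001]
force: [0.1, 0.3, 0.1]
opening: 0.169
grip_force: 10.0
```

{"op": "move_arm", "data": {
  "steps": [
    [[0,0,0.05,0,0,0,0],[0,0,0.1,0,0,0,0],[0,0,0.14,0,0,0,0],[0,0,0.14,0,0,0,0]]
  ]
}}

```text
time_s: 11.25
tcp_pos: [0.4732, -0.152, 0.0253]
eef_rot: [-2.347, -2.087, 0.0]
force: [0.7, 0.7, -0.9]
opening: 0.164
grip_force: 10.0
```

{"op": "move_arm", "data": {
  "steps": [
    [[0,0,0.02,0,0,0,0],[0,0,0.04,0,0,0,0],[0,0,0.04,0,0,0,0]]
  ]
}}

```text
time_s: 11.55
tcp_pos: [0.4733, -0.1521, 0.0248]
eef_rot: [-2.347, -2.087, -0.001]
force: [-5.3, 1.6, 11.6]
opening: 0.164
grip_force: 10.0
```

{"op": "move_arm", "data": {
  "steps": [
    [[0,0,-0.02,0,0,0,18],[0,0,-0.02,0,0,0,22],[0,0,-0.02,0,0,0,28],[0,0,-0.02,0,0,0,30],[0,0,-0.02,0,0,0,30]]
  ]
}}

```text
time_s: 12.05
tcp_pos: [0.4733, -0.152, 0.0247]
eef_rot: [-2.347, -2.087, -0.0]
force: [-0.8, -0.5, 0.5]
opening: 0.331
grip_force: 0.0
```

{"op": "move_arm", "data": {
  "steps": [
    [[0,0,-0.2,0,0,0,30],[0,0,-0.7,0,0,0,30],[0,0,-1.4,0,0,0,30],[0,0,-2.4,0,0,0,30],[0,0,-3.6,0,0,0,30]]
  ]
}}

```text
time_s: 12.55
tcp_pos: [0.4725, -0.1522, 0.1335]
eef_rot: [-2.347, -2.086, 0.002]
force: [0.5, 1.0, 0.5]
opening: 0.346
grip_force: 0.0
```

Run:
```python
from h import *
s=read_state();print(s["tcp_pos"],s["force"])
c=grab("wrist"); save(c,"w5.png"); np.savez("w5.npz",**{k:c[k] for k in("image","depth","intrinsics","T")})
to(.480,-.260,.13,83.4)
```

```text
[ 0.47249456 -0.15217605  0.13353078] [0.54097662 1.00404174 0.47947392]
to (0.48, -0.26, 0.13, 83.4) shift [-3.51  0.57  0.31] turn [ 0.005  0.004 -1.574] q7 0.2
```

View pics/w5.png

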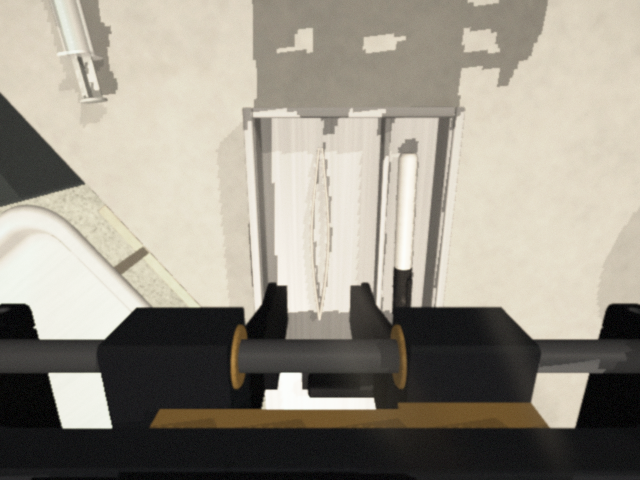

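{"op": "move_arm", "data": {
  "steps": [
    [[-0.5,0.1,0,0,0,-0.14,40],[-1.2,0.2,0,0,0,-0.28,40],[-2.0,0.3,0,0,0,-0.42,40],[-2.8,0.45,0,0,0,-0.56,40],[-3.5,0.57,0,0,0,-0.7,40]]
  ]
}}

```text
time_s: 13.1
tcp_pos: [0.478, -0.2596, 0.133]
eef_rot: [-1.482, -2.77, -0.0]
force: [0.0, -0.1, 0.7]
opening: 0.463
grip_force: 0.0
```

{"op": "move_arm", "data": {
  "steps": [
    [[0,0,0,0,0,-0.14,40],[0,0,0,0,0,-0.28,40],[0,0,0,0,0,-0.42,40],[0,0,0,0,0,-0.56,40],[0,0,0,0,0,-0.7,40]]
  ]
}}

```text
time_s: 13.6
tcp_pos: [0.478, -0.2585, 0.133]
eef_rot: [-0.442, -3.11, -0.001]
force: [-1.4, 0.5, 0.0]
opening: 0.459
grip_force: 0.0
```

{"op": "move_arm", "data": {
  "steps": [
    [[0,0,0,0,0,-0.12,40],[0,0,0,0,0,-0.17,40],[0,0,0,0,0,-0.17,40],[0,0,0,0,0,-0.17,40]]
  ]
}}

```text
time_s: 14.0
tcp_pos: [0.478, -0.2584, 0.1328]
eef_rot: [-0.188, -3.136, -0.001]
force: [-0.4, 0.4, 0.4]
opening: 0.46
grip_force: 0.0
```

Run:
```python
from h import *
print(read_state()["tcp_pos"])
to(.480,-.260,.060,83.4)
```

```text
[ 0.47799912 -0.2584391   0.13284741]
to (0.48, -0.26, 0.06, 83.4) shift [-0.07 -0.04  2.43] turn [ 0.    -0.    -0.005] q7 1.99
```

{"op": "move_arm", "data": {
  "steps": [
    [[-0.07,-0.04,0.6,0,0,0,40],[-0.07,-0.04,1.3,0,0,0,40],[-0.07,-0.04,2.0,0,0,0,40],[-0.07,-0.04,2.35,0,0,0,40],[-0.07,-0.04,2.42,0,0,0,40]]
  ]
}}

```text
time_s: 14.5
tcp_pos: [0.4792, -0.2595, 0.0591]
eef_rot: [-0.186, -3.134, -0.001]
force: [0.1, 0.2, 0.3]
opening: 0.455
grip_force: 0.0
```

{"op": "move_arm", "data": {
  "steps": [
    [[0,0,0,0,0,0,0],[0,0,0,0,0,0,0],[0,0,0,0,0,0,0],[0,0,0,0,0,0,0],[0,0,0,0,0,0,0]]
  ],
  "newtons": 15
}}

```text
time_s: 15.0
tcp_pos: [0.4803, -0.2596, 0.0606]
eef_rot: [0.185, 3.136, 0.001]
force: [-0.6, 1.1, 3.9]
opening: 0.137
grip_force: 15.0
```

{"op": "move_arm", "data": {
  "steps": [
    [[0,0.3,0,0,0,0,0],[0,0.9,0,0,0,0,0],[0,1.5,0,0,0,0,0],[0,2.1,0,0,0,0,0],[0,2.6,0,0,0,0,0]]
  ]
}}

```text
time_s: 15.5
tcp_pos: [0.4894, -0.1814, 0.0605]
eef_rot: [0.185, 3.136, 0.0]
force: [-0.7, -3.1, 3.3]
opening: 0.137
grip_force: 15.0
```

{"op": "move_arm", "data": {
  "steps": [
    [[0,0.6,0,0,0,0,0],[0,1.2,0,0,0,0,0],[0,1.8,0,0,0,0,0],[0,2.3,0,0,0,0,0],[0,2.6,0,0,0,0,0]]
  ]
}}

```text
time_s: 16.0
tcp_pos: [0.4985, -0.1035, 0.0605]
eef_rot: [-0.183, -3.136, -0.001]
force: [-1.7, -2.1, 5.0]
opening: 0.136
grip_force: 15.0
```

{"op": "move_arm", "data": {
  "steps": [
    [[0,0.1,0,0,0,0,0],[0,0.22,0,0,0,0,0],[0,0.34,0,0,0,0,0],[0,0.44,0,0,0,0,0],[0,0.5,0,0,0,0,0]]
  ]
}}

```text
time_s: 16.5
tcp_pos: [0.5001, -0.0899, 0.0605]
eef_rot: [-0.185, -3.136, -0.001]
force: [-2.1, -1.7, 5.0]
opening: 0.133
grip_force: 15.0
```

{"op": "move_arm", "data": {
  "steps": [
    [[0,0.05,0,0,0,0,0],[0,0.1,0,0,0,0,0],[0,0.1,0,0,0,0,0]]
  ]
}}

```text
time_s: 16.8
tcp_pos: [0.5002, -0.0886, 0.0605]
eef_rot: [-0.187, -3.136, 0.002]
force: [-2.4, -6.0, 5.3]
opening: 0.137
grip_force: 15.0
```

{"op": "move_arm", "data": {
  "steps": [
    [[0,0.06,0,0,0,0,0],[0,0.1,0,0,0,0,0],[0,0.1,0,0,0,0,0]]
  ]
}}

```text
time_s: 17.1
tcp_pos: [0.5002, -0.0884, 0.0605]
eef_rot: [-0.19, -3.136, 0.007]
force: [-3.1, -15.3, 4.8]
opening: 0.132
grip_force: 15.0
```

{"op": "move_arm", "data": {
  "steps": [
    [[0,-0.1,0,0,0,0,40],[0,-0.12,0,0,0,0,40],[0,-0.12,0,0,0,0,40],[0,-0.12,-0.6,0,0,0,40],[0,-0.12,-1.8,0,0,0,40]]
  ]
}}

```text
time_s: 17.6
tcp_pos: [0.4985, -0.0867, 0.1126]
eef_rot: [-0.183, -3.131, 0.0]
force: [1.3, 0.6, 0.4]
opening: 0.436
grip_force: 0.0
```

{"op": "move_arm", "data": {
  "steps": [
    [[0,0,-1.2,0,0,0,40],[0,0,-2.2,0,0,0,40],[0,0,-3,0,0,0,40],[0,0,-3,0,0,0,40],[0,0,-3,0,0,0,40]]
  ]
}}

```text
time_s: 18.1
tcp_pos: [0.5005, -0.0871, 0.2043]
eef_rot: [0.184, 3.136, 0.002]
force: [-0.1, -0.7, -0.5]
opening: 0.459
grip_force: 0.0
```

Run:
```python
from h import *
s=read_state();print(s["tcp_pos"],s["force"])
c=grab("wrist"); save(c,"w6.png")
```

```text
[ 0.50051103 -0.08705088  0.20425535] [-0.0785948  -0.71954101 -0.47845604]
```

View pics/w6.png

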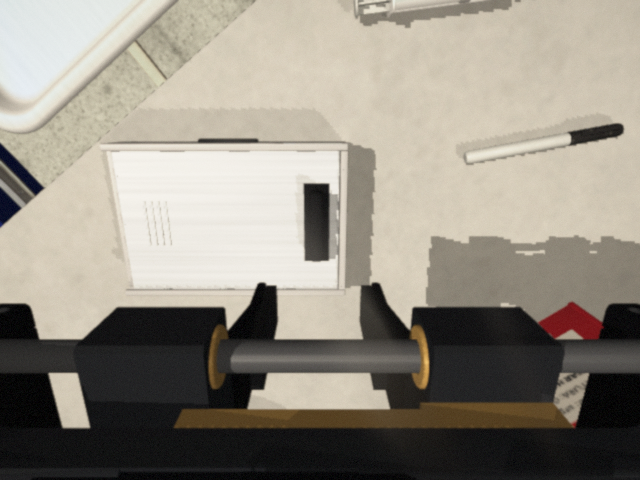

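The wrist view shows the cover flush against the +y wall (edge at u≈340), with the grip bar at (316,222) and the marker untouched at (545,143).

```bash
python3 -c "
from h import *
print(sign_off())"
```

```text
the job is handed in; nothing more can be done
None
```

The forceps are lying flat in the wide compartment, the cover is slid fully shut to its stop, the penlight, marker and tape roll were left alone, and the job was handed in at about 18 s.

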